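Seat the bit bar and snap the bit case shut

ROBOT

A 6-joint arm with a two-finger parallel gripper is mounted at the origin on the work surface. World frame = base frame: x ahead of the robot, y to its left, z up, the work surface at z = 0. Lengths are in m, angles in rad, forces in N, time in s.
With the tool pointing down it reaches from about 0.35 to 0.925 m from the base axis. Payload 6.4 kg.
Tool frame: the origin (TCP) lies midway between the tips of the shut fingers; the grasp point (between the pads) lies bot.tcp_to_grasp behind it (bot.tcp_to_grasp is the distance from the TCP to the grasp point, in m); z points along the fingers, y is the line along which they close (so a half turn about z gives the same grasp; the last joint's range is limited). The gripper opens to 85 mm and grips with 20 to 120 N. Pads are 22 mm wide; open, the fingers measure 114 mm over their backs; the gripper's body (76 mm by 85 mm) begins 54 mm behind the grasp point. The pads swing forward as they close: fully open they stand 13 mm farther back than shut.
Start: joints at [0.97, 0.245, 1.558, -0, 1.339, -0.174], TCP at [0.269, 0.592, 0.231] pointing down, gripper open.
Joint ranges: [-3.13, 3.13], [-1.02, 2.26], [0.13, 2.54], [-0.95, 4.09], [0.21, 2.88], [-2.74, 2.74]. Speed limits (rad/s): [2.57, 2.57, 3.14, 3.14, 3.14, 3.14].

INTERFACE

Orientations are given as a unit quaternion [x, y, z, w].
In Python, from station import bot, set_gripper, planner, status, get_image gives the robot as it stands. Calls block until the motion is done:
- bot.move_to(position, orientation): joint-space move of the TCP to a pose.
- bot.move_l(position, velocity=0.15, rotation=None): straight line of the TCP; rotation=None keeps the orientation; velocity is the mean speed in m/s.
- bot.move_joints(angles): joint-space move.
- set_gripper(opening, grasp_force=None): opening from 0.0 (shut) to 1.0 (fully open); grasp_force is the grip in N (None keeps the last); returns when the fingers have stopped.
- bot.pause(seconds).
- planner.solve_ik(position, orientation): joint angles nearest the present ones, or None.
- status.observe(): the state.
- get_image(name): name is "side" or "top" or "wrist"; returns a dict with "pixels" (480x640x3 uint8, blue, green, red), "mtx" (3x3 intrinsics, pixels), "extrinsics" (4x4, takes a point from world to camera coordinates). Camera axes: x right, y down, z forward; pixel columns grow to the right and rows downward; lengths in m; the calibration is good to about 2 mm. A picture is of the moment at which its call begins. There is no depth.
A pose or a line that the arm cannot do raises bot.MotionError and nothing moves.
- bot.close_job(): hands the job in; it is judged then, once.
The state is a dict: "time_s": time; "joint_positions": joint angles; "dq": joint speeds; "tau": joint torques, N m; "eef_pos": TCP position; "ee_rot": TCP orientation; "wrist_force": force on the tool from outside, world axes, zero at the start; "wrist_torque": the same for the moment, N m; "gripper_width": opening from 0.0 (shut) to 1.0 (fully open); "grasp_force": force on a finger pad.
Only numpy, scipy, OpenCV 4.12 (cv2) and the standard library are available. Lean on these libraries where they do the work, as an engineer would, in place of code of your own. Each camera call takes 0.05 s, during which the arm holds its last target. There are 200 camera calls.

TASK

Get the driver-bit case on the sloping stand properly shut: first reach in under its open clear lid and push the red bit bar down at both ends until it is fully home in its nest. Then swing the lid down and press its front edge over both catches until each has snapped and the lid is flush all along. Leave the glue bottle, the pine offcut and the tape measure where they are.

Things in the scene. Friction and masses are not known exactly. Their poses are not given: they have to be found in the camera images.
- stand: Plywood stand screwed to the bench, foot 250 x 320 mm, origin at the middle of its foot on the bench; its x points roughly to the robot's right (yaw and place vary). Its top slopes 25 degrees, rising along x, and carries the case. The open lid overhangs the tray: reach the bar from the front of the case (its -x side), tool leaning 30 to 45 degrees, fingers pointing down and along +x.
- case: Blue driver-bit case fixed on the slope; base 180 deep, 260 wide, 48 mm high. Origin: centre of its underside. x runs up the slope from the front with its catches (-90 mm) to the lid hinge (+90), y along the hinge (away from the robot), z square out of the slope. Rim at z = 48, grey tray at z = 30; behind the bar (x above -5) drill bits and a driver handle reach z = 55 mm.
- bar_left (a point): Top middle of the bit bar's left (+y, far from the robot) thumb pad, flat, 50 (y) x 44 (x) mm. Red bar 180 x 44 mm, along the case's y, a row of bits 22 mm tall on its middle 80 mm. It only slides in and out along the case's z and rocks end to end; spring clips at its ends hold it where left (8 to 16 N on a pad moves that end). Home: case frame (-35, 68, 36) mm; starts 6 to 16 mm higher.
- bar_right (a point): Top middle of the bit bar's right (-y, near the robot) thumb pad; home at case frame (-35, -68, 36) mm. Pushing one end down mostly brings the other only part of the way, so both are pushed, and checked afterwards.
- hinge_line (a point): Middle of the lid's hinge line: case frame (90, 0, 48) mm; the hinge axis is the case's y.
- lid (a joint): Angle of the clear, grey-rimmed lid (180 mm from hinge to front edge, 260 wide, 18 thick), rad: 0 shut, 1.30 its stop; starts at 1.18 to 1.28. The stiff hinge keeps it where it is left; 0.5 to 3 N at the front edge moves it. Push it down on its outer face near the front edge, tool upright or leaning up to 25 degrees. Lowered, it rests on the catches at about 0.06 and must be pressed from there.
- lid_left (a point): Middle of the left grey thumb place (30 x 46 mm) on the lid's outer face, over the left catch, 163 mm from the hinge line. Fully shut: case frame (-73, 80, 66) mm; about 9 mm higher while the lip is still on top of the catch. The orange sprung catch, 40 mm wide, on the case front snaps over the lid by itself at 5 to 15 N. The lid twists a little, so each side is pressed and checked.
- lid_right (a point): Middle of the right grey thumb place on the lid's outer face, over the right catch; as lid_left. Fully shut: case frame (-73, -80, 66) mm. At the start, with the lid open, the lid's front edge is the highest thing here, up to 320 mm above the bench.
- glue_mid (a point): Bystander: upright yellow glue bottle, 62 mm across, 185 mm tall, beside the stand; point on its axis 70 mm above the bench.
- offcut_mid (a point): Bystander: pine offcut 150 x 45 x 45 mm lying on the bench; its centre.
- tape_mid (a point): Bystander: yellow and black tape measure, 72 x 43 x 68 mm, upright on the bench; its centre.

How it is judged:
By the outcome, as a careful person would: the job done as asked, in the order asked, and still so for the second after the job is handed in, with the robot touching nothing.
It also fails if it takes over 69 s, if anything falls off the work surface, if the arm or the gripper's body presses on something with over 40 N, if the wrist force passes 120 N, or if a joint passes its speed limit or range.

## Working session

There is one attempt and no reset: what is moved stays moved. The work goes in short steps, each a Python script; the robot and the scene stay as the last script left them, time stands still between calls to the robot, and variables do not carry over. Pictures are saved under pics/ and viewed, at most 10 in all, crops included, and the job is handed in when it is done.

```bash
mkdir -p pics; ls
python3 - <<'E'
from station import bot,status,get_image
import cv2,numpy as np
np.set_printoptions(precision=4,suppress=True)
for n in("side","top"):
    d=get_image(n); cv2.imwrite(f"pics/{n}0.png",d["pixels"]); np.savez(f"pics/{n}0.npz",**d); print(n,d["mtx"],d["extrinsics"])
s=status.observe(); print(s, bot.tcp_to_grasp)
E
```

```text
pics
side [[585.7685   0.     319.0038]
 [  0.     585.7685 246.5931]
 [  0.       0.       1.    ]] [[-0.994  -0.1095 -0.004   0.5431]
 [-0.0805  0.7536 -0.6524  0.0877]
 [ 0.0744 -0.6481 -0.7579  0.989 ]
 [ 0.      0.      0.      1.    ]]
top [[515.8619   0.     314.3303]
 [  0.     515.8619 237.1946]
 [  0.       0.       1.    ]] [[ 0.024  -0.9996 -0.0131  0.0255]
 [-0.9976 -0.0231 -0.0646  0.5293]
 [ 0.0643  0.0147 -0.9978  0.8236]
 [ 0.      0.      0.      1.    ]]
{'time_s': 0.1, 'joint_positions': array([ 0.9699,  0.2458,  1.5589,  0.    ,  1.3387, -0.1741]), 'dq': array([ 0.0001, -0.0006, -0.0019, -0.001 , -0.0004, -0.0023]), 'tau': array([ -0.0003, -43.067 , -32.7131,  -0.0001,   0.0028,   0.    ]), 'eef_pos': array([0.2688, 0.5913, 0.2303]), 'ee_rot': array([ 0.2118,  0.9773, -0.0008, -0.0003]), 'wrist_force': array([0.0631, 0.0213, 0.0797]), 'wrist_torque': array([ 0.021 , -0.0063, -0.0086]), 'grasp_force': 0.0, 'gripper_width': 0.9994841826934396} 0.0187
```

View pics/side0.png

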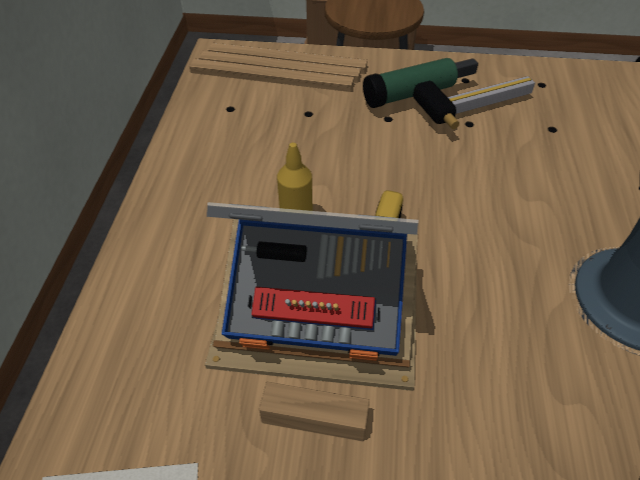

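View pics/top0.png

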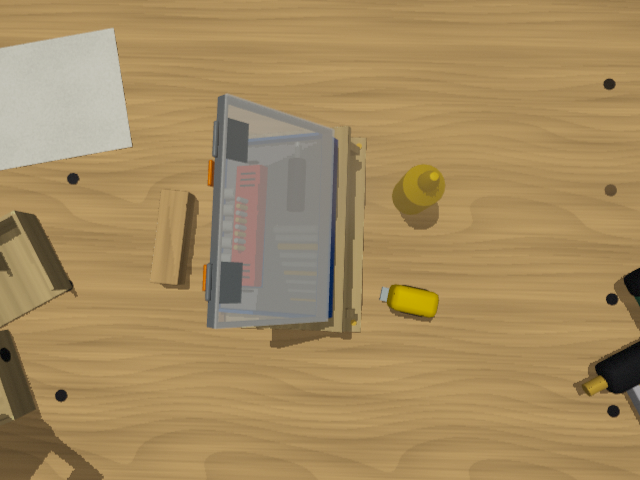

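The side view shows the case with its rim corners near (240,222), (408,237), (402,354) and (224,340). The red bar runs from (253,300) to (375,315), the catches are at (253,344) and (364,355), and the offcut is in front at (315,410). The top view shows the lid front edge from (222,97) to (212,327), the glue at (420,187) and the tape at (413,300).

```bash
cat > h.py <<'E'
import numpy as np,cv2
from scipy.spatial.transform import Rotation as R
np.set_printoptions(precision=4,suppress=True)
def proj(d,P):
    P=np.atleast_2d(P); c=P@d["extrinsics"][:3,:3].T+d["extrinsics"][:3,3]; u=c@d["mtx"].T; return u[:,:2]/u[:,2:]
def ray(d,uv):
    E=d["extrinsics"];r=E[:3,:3].T@(np.linalg.inv(d["mtx"])@[uv[0],uv[1],1]); return -E[:3,:3].T@E[:3,3], r/np.linalg.norm(r)
def plane(d,uv,p0,n):
    o,r=ray(d,uv); return o+r*np.dot(np.subtract(p0,o),n)/np.dot(r,n)
E
python3 - <<'E'
from h import *
d=dict(np.load("pics/side0.npz")); im=d["pixels"]; hsv=cv2.cvtColor(im,cv2.COLOR_BGR2HSV)
m=cv2.inRange(hsv,(105,130,40),(125,255,255)); m[:200]=0
c=max(cv2.findContours(m,0,2)[0],key=cv2.contourArea); h=cv2.convexHull(c)
print("blue",cv2.approxPolyDP(h,4,True).reshape(-1,2).tolist())
m=cv2.inRange(hsv,(0,170,120),(6,255,255))|cv2.inRange(hsv,(172,150,100),(180,255,255)); m[:280]=0
n,l,s,ce=cv2.connectedComponentsWithStats(m)
print([ (s[i].tolist(),ce[i].round(1)) for i in range(1,n) if s[i][4]>30])
m=cv2.inRange(hsv,(7,180,120),(14,255,255))
n,l,s,ce=cv2.connectedComponentsWithStats(m)
print([ (s[i].tolist(),ce[i].round(1)) for i in range(1,n) if s[i][4]>30])
cv2.imwrite("pics/c1.png",cv2.resize(im[195:395,195:435],None,fx=3,fy=3,interpolation=cv2.INTER_CUBIC))
E
```

```text
blue [[239, 220], [405, 234], [396, 354], [222, 334]]
[([252, 288, 122, 38, 2514], array([314.2, 306.4]))]
[([240, 339, 27, 7, 65], array([252.8, 341.9])), ([350, 350, 27, 7, 76], array([362.6, 352.7]))]
```

View pics/c1.png

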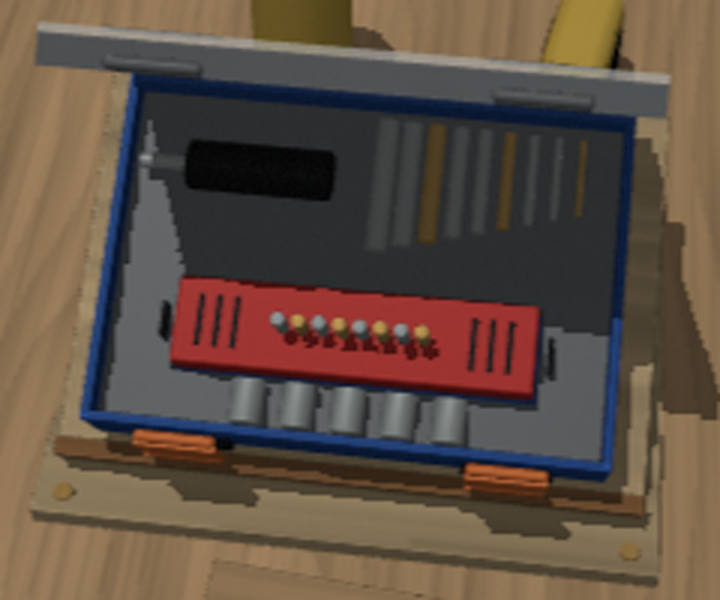

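The crop (3x, offset 195,195) shows the rim's front corners at about (222.3,333.5) and (398,352). The lid front face corners are at (207.7,203), (417.7,220.5), (207.7,215.5) and (417.7,233). The foot's bottom corners are at about (205.5,367) and (414,389). Next is the top crop.

Run:
```python
from h import *
d=dict(np.load("pics/top0.npz")); im=d["pixels"]
cv2.imwrite("pics/c2.png",cv2.resize(im[85:345,195:375],None,fx=2.3,fy=2.3,interpolation=cv2.INTER_CUBIC))
```

```text
(no output)
```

View pics/c2.png

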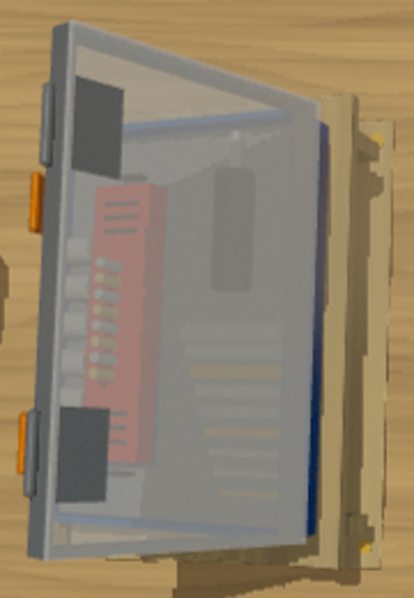

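The top crop (2.3x, offset 195,85) shows the lid front face with inner corners at (54,22) and (28,557) and outer corners at (73,24) and (48,559).

Run:
```python
from h import *
from scipy.optimize import least_squares
S=dict(np.load("pics/side0.npz")); T=dict(np.load("pics/top0.npz"))
def pose(p): # p: x,y,z,yaw of case
    return R.from_euler("ZY",[p[3],-np.radians(25)]),p[:3]
def lid(th,y,s=.18,h=0.): return np.array([.09-s*np.cos(th)+h*np.sin(th),y,.048+s*np.sin(th)+h*np.cos(th)])
def pts(p):
    th=p[4]; return np.array([[-.09,.13,.048],[-.09,-.13,.048],lid(th,.13,h=.018),lid(th,-.13,h=.018),lid(th,.13),lid(th,-.13)])
w=lambda p,q:pose(p)[0].apply(q)+p[:3]
so=np.array([[222.3,333.5],[398,352],[207.7,203],[417.7,220.5],[207.7,215.5],[417.7,233]])
to=np.array([[73,24],[48,559],[54,22],[28,557]])/2.3+[195,85]
def f(p):
    W=w(p,pts(p)); return np.r_[(proj(S,W)-so).ravel(),(proj(T,W[2:])-to).ravel()]
r=least_squares(f,[.5,.05,.12,-np.pi/2,1.22],loss="soft_l1"); p=r.x
print(p,f(p).reshape(-1,2)); np.save("case.npy",p)
for uv in[(205.5,367),(414,389)]: print("foot",plane(S,uv,[0,0,0],[0,0,1]))
Rm,t=pose(p); print("axes",Rm.as_matrix())
inv=lambda q:Rm.inv().apply(q-t)
# bar's front edge top corners seen in side: cast on case plane x=-.057, and end edges
for n,uv in dict(fl=(170/3+195,362/3+195),fr=(533/3+195,398/3+195)).items():
    print(n,inv(plane(S,uv,w(p,[-.057,0,0]),Rm.apply([1,0,0])))*1e3)
for n,uv in dict(bl=(182/3+195,278/3+195),br=(540/3+195,307/3+195)).items():
    print(n,inv(plane(S,uv,w(p,[-.013,0,0]),Rm.apply([1,0,0])))*1e3)
for n in[(-.035,.068,.036),(-.035,-.068,.036),(-.073,.08,.066),(-.073,-.08,.066)]: print(w(p,n))
```

```text
[ 0.5386  0.0878  0.0677 -1.5822  1.2545] [[-0.8697  0.0413]
 [ 0.8901 -0.113 ]
 [ 0.5297 -1.028 ]
 [ 0.6962 -0.7143]
 [-0.5809  0.8933]
 [-0.691   1.6193]
 [ 0.7145 -1.757 ]
 [ 0.4963  0.372 ]
 [-0.5446  2.4532]
 [-0.3635 -0.4405]]
foot [0.7007 0.206  0.    ]
foot [0.3795 0.2087 0.    ]
axes [[-0.0104  0.9999  0.0048]
 [-0.9062 -0.0114  0.4226]
 [ 0.4226  0.      0.9063]]
fl [-57.      92.1749  31.6031]
fr [-57.     -90.1315  33.128 ]
bl [-13.      92.8023  27.6158]
br [-13.     -89.6307  41.8956]
[0.6072 0.1339 0.0855]
[0.4712 0.1355 0.0855]
[0.6197 0.1809 0.0967]
[0.4597 0.1827 0.0967]
```

```bash
cat >> h.py <<'E'
p=np.load("case.npy"); RC=R.from_euler("ZY",[p[3],-np.radians(25)])
w=lambda q:RC.apply(np.asarray(q,float))+p[:3]
c=lambda q:RC.inv().apply(np.asarray(q)-p[:3])
def ori(lean,flip=1,yaw=0):
    "lean>0: fingers point down and along stand +x; closing axis = case y*flip, then turned by yaw deg about the tool"
    a=np.radians(lean); z=np.array([np.sin(a),0,-np.cos(a)]); y=np.array([0,flip,0.]); x=np.cross(y,z)
    return (R.from_euler("Z",p[3])*R.from_matrix(np.c_[x,y,z])*R.from_euler("z",yaw,degrees=True)).as_quat()
def lid(th,y,s=.163,h=.018): return np.array([.09-s*np.cos(th)+h*np.sin(th),y,.048+s*np.sin(th)+h*np.cos(th)])
E
python3 - <<'E'
from h import *
from station import planner
for yaw in(0,90):
  for fl in(1,-1):
    print(yaw,fl)
    for n,q,l in[("preL",[-.13,.068,.15],36),("barL",[-.035,.068,.036],36),("preR",[-.13,-.068,.15],36),("barR",[-.035,-.068,.036],36),("lid0",lid(1.25,0),-20),("lidm",lid(.6,0),-10),("lidL",lid(0,.08),5),("lidR",lid(0,-.08),5),("over",[-.03,0,.36],0)]:
        print(n,w(q),planner.solve_ik(w(q),ori(l,fl,yaw)))
E
```

```text
0 1
preL [0.6087 0.2682 0.1487] [ 0.4472  0.5717  1.3785 -0.5562  1.5128  0.5839]
barL [0.6072 0.1339 0.0855] [ 0.2671  0.5155  1.5916 -0.6282  1.2927  0.5366]
preR [0.4727 0.2697 0.1487] [ 0.5448  0.3496  1.6848 -0.5247  1.4865  0.7039]
barR [0.4712 0.1355 0.0855] [ 0.3368  0.2824  1.911  -0.6198  1.2568  0.6388]
lid0 [0.5391 0.1254 0.2801] [-0.139  -0.0429  1.8066  0.3496  1.433  -0.1857]
lidm [0.5397 0.1844 0.1935] [0.0509 0.0708 1.8328 0.1848 1.2325 0.0014]
lidL [0.6197 0.1809 0.0967] [ 0.1431  0.3955  1.6335 -0.0955  1.1278  0.1961]
lidR [0.4597 0.1827 0.0967] [ 0.1935  0.0755  2.02   -0.0976  1.066   0.2531]
over [0.5407 0.2671 0.3813] [ 0.271   0.054   1.501  -0.      1.5866  0.2824]
0 -1
preL [0.6087 0.2682 0.1487] [ 0.4472  0.5717  1.3785 -0.5562  1.5128 -2.5576]
barL [0.6072 0.1339 0.0855] [ 0.2671  0.5155  1.5916 -0.6282  1.2927 -2.605 ]
preR [0.4727 0.2697 0.1487] [ 0.5448  0.3496  1.6848 -0.5247  1.4865 -2.4377]
barR [0.4712 0.1355 0.0855] [ 0.3368  0.2824  1.911  -0.6198  1.2568 -2.5028]
lid0 [0.5391 0.1254 0.2801] None
lidm [0.5397 0.1844 0.1935] None
lidL [0.6197 0.18
[... 790 characters left out ...]
reL [0.6087 0.2682 0.1487] [ 0.4472  0.5717  1.3785 -0.5562  1.5128 -0.9869]
barL [0.6072 0.1339 0.0855] [ 0.2671  0.5155  1.5916 -0.6282  1.2927 -1.0342]
preR [0.4727 0.2697 0.1487] [ 0.5448  0.3496  1.6848 -0.5247  1.4865 -0.8669]
barR [0.4712 0.1355 0.0855] [ 0.3368  0.2824  1.911  -0.6198  1.2568 -0.932 ]
lid0 [0.5391 0.1254 0.2801] [-0.139  -0.0429  1.8066  0.3496  1.433  -1.7565]
lidm [0.5397 0.1844 0.1935] [ 0.0509  0.0708  1.8328  0.1848  1.2325 -1.5694]
lidL [0.6197 0.1809 0.0967] [ 0.1431  0.3955  1.6335 -0.0955  1.1278 -1.3747]
lidR [0.4597 0.1827 0.0967] [ 0.1935  0.0755  2.02   -0.0976  1.066  -1.3177]
over [0.5407 0.2671 0.3813] [ 0.271   0.054   1.501  -0.      1.5866 -1.2884]
```

```bash
cat >> h.py <<'E'
from station import bot,set_gripper,planner,status,get_image
def st(): s=status.observe(); return s["time_s"],c(s["eef_pos"])*1e3,RC.inv().apply(s["wrist_force"])
def press(q,ztop,zmin,fmax,step=.0015,v=.03):
    "from above (x,y) in the case frame go along -z from ztop, step by step, to fmax or zmin; prints z,f"
    bot.move_l(w([*q,ztop]),.12); f0=st()[2]; z=ztop; log=[]
    while z>zmin:
        z-=step; bot.move_l(w([*q,z]),v); t,e,f=st(); f=f-f0; log.append((round(z*1e3,1),round(e[2],1),round(f[2],1)))
        if f[2]>fmax or np.linalg.norm(f)>fmax*1.5: break
    print(t,e,f,"\n",log); return log
def snap(n,name):
    d=get_image(n); cv2.imwrite(f"pics/{name}.png",d["pixels"]); np.savez(f"pics/{name}.npz",**d); return d
E
python3 - <<'E'
from h import *
set_gripper(0.0,40); print(st()[0])
bot.move_to(w([-.13,.068,.15]),ori(40)); print(st())
bot.move_l(w([-.035,.068,.075]),.12); print(st())
snap("side","s1")
E
```

```text
0.8667
(2.5833, array([-130.6329,   67.6975,  150.8438]), array([-0.3242, -0.7428,  0.5869]))
(3.7417, array([-35.459 ,  68.2446,  75.5203]), array([0.4152, 0.0056, 0.1973]))
```

View pics/s1.png

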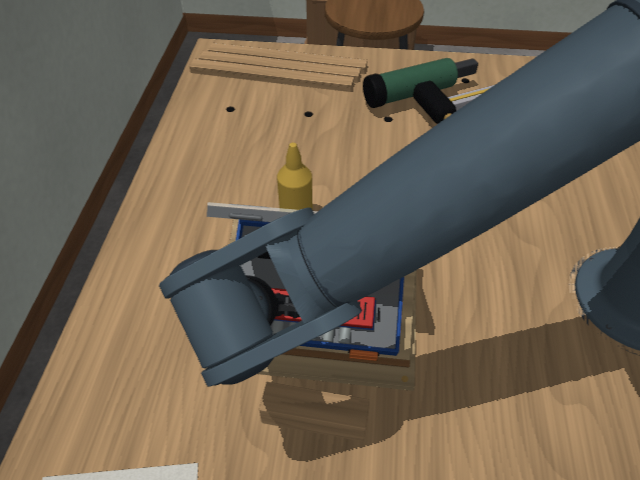

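The arm is in front of and above the case, and the lid's edge is still at (208,205), so it is untouched. Pressing the left pad next.

Run:
```python
from h import *
press([-.035,.068],.065,.030,30)
bot.move_l(w([-.035,.068,.085]),.12); print(st()[0])
```

```text
9.5417 [-34.8832  68.6274  38.8274] [ -2.286  -12.6524  31.7362] 
 [(63.5, np.float64(63.5), np.float64(0.4)), (62.0, np.float64(62.0), np.float64(1.1)), (60.5, np.float64(60.4), np.float64(-0.3)), (59.0, np.float64(58.8), np.float64(0.7)), (57.5, np.float64(57.3), np.float64(0.0)), (56.0, np.float64(55.8), np.float64(0.9)), (54.5, np.float64(54.4), np.float64(0.6)), (53.0, np.float64(52.9), np.float64(-0.3)), (51.5, np.float64(51.4), np.float64(0.4)), (50.0, np.float64(49.9), np.float64(0.8)), (48.5, np.float64(48.3), np.float64(0.6)), (47.0, np.float64(47.1), np.float64(1.4)), (45.5, np.float64(45.3), np.float64(0.7)), (44.0, np.float64(43.5), np.float64(0.1)), (42.5, np.float64(42.6), np.float64(3.0)), (41.0, np.float64(40.8), np.float64(1.9)), (39.5, np.float64(40.3), np.float64(7.0)), (38.0, np.float64(39.9), np.float64(11.4)), (36.5, np.float64(39.6), np.float64(16.3)), (35.0, np.float64(39.4), np.float64(21.7)), (33.5, np.float64(39.1), np.float64(28.5)), (32.0, np.float64(38.8), np.float64(31.7))]
10.1333
```

Run:
```python
from h import *
bot.move_l(w([-.035,-.068,.085]),.2)
press([-.035,-.068],.068,.030,30,step=.002,v=.04)
bot.move_l(w([-.035,-.068,.085]),.12)
bot.move_l(w([-.15,-.068,.20]),.25); print(st()[0])
bot.move_joints([0.97,0.2,1.5,-.2,1.339,0.3]); print(st()[0])
d=snap("side","s2")
cv2.imwrite("pics/s2c.png",cv2.resize(d["pixels"][195:395,195:435],None,fx=3,fy=3,interpolation=cv2.INTER_CUBIC))
```

```text
15.5083 [-34.9514 -67.4797  38.7575] [ -0.8873 -14.3113  31.457 ] 
 [(66.0, np.float64(66.3), np.float64(-0.6)), (64.0, np.float64(64.0), np.float64(-0.7)), (62.0, np.float64(61.8), np.float64(-1.3)), (60.0, np.float64(59.8), np.float64(-0.6)), (58.0, np.float64(57.8), np.float64(-0.6)), (56.0, np.float64(55.8), np.float64(-1.2)), (54.0, np.float64(53.8), np.float64(-0.8)), (52.0, np.float64(51.8), np.float64(-1.3)), (50.0, np.float64(49.8), np.float64(-1.2)), (48.0, np.float64(47.9), np.float64(0.1)), (46.0, np.float64(45.8), np.float64(-0.6)), (44.0, np.float64(43.8), np.float64(-0.7)), (42.0, np.float64(41.7), np.float64(-0.9)), (40.0, np.float64(40.3), np.float64(1.5)), (38.0, np.float64(39.6), np.float64(12.7)), (36.0, np.float64(39.2), np.float64(20.9)), (34.0, np.float64(38.8), np.float64(31.5))]
16.8833
18.125
```

View pics/s2c.png

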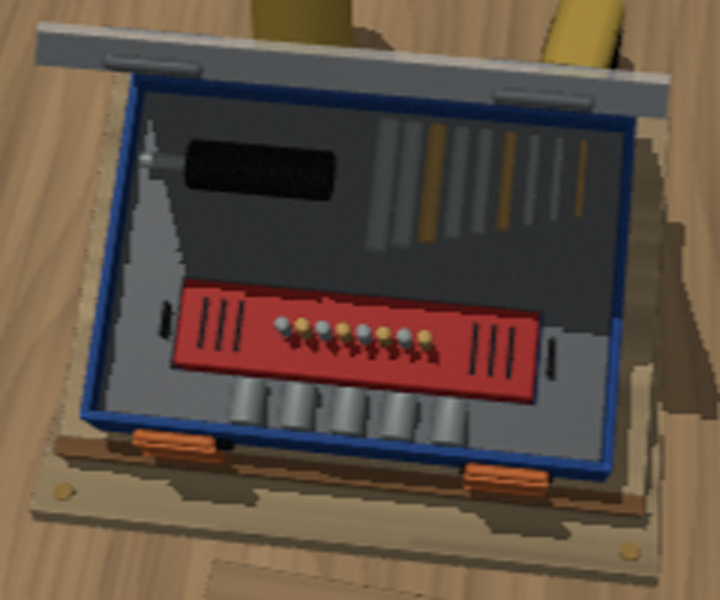

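The bar has dropped visibly at both ends. The left grooves moved from (198,295) to (204,298) and the right ones from (476,318) to (476,324), and the gap under its front edge has closed. I'll turn that into a drop in mm.

Run:
```python
from h import *
a=dict(np.load("pics/side0.npz")); b=dict(np.load("pics/s2.npz"))
g=[cv2.cvtColor(k["pixels"],cv2.COLOR_BGR2GRAY) for k in(a,b)]
for n,cp,y in(("L",(218,320),.068),("R",(494,345),-.068)):
    uv=np.float32([[cp[0]/3+195,cp[1]/3+195]])
    q,s,e=cv2.calcOpticalFlowPyrLK(g[0],g[1],uv.reshape(-1,1,2),None,winSize=(19,19))
    d=q[0,0]-uv[0]; J=(proj(a,w([-.035,y,.046]))-proj(a,w([-.035,y,.036])))[0]
    fin=plane(a,q[0,0],w([0,0,.036]),RC.apply([0,0,1]))
    print(n,"shift px",d,"px per 10mm up",J,"drop mm",-10*d@J/(J@J),"final xy if z=36",c(fin)*1e3)
```

```text
L shift px [1.2806 1.2865] px per 10mm up [-0.9172 -1.2197] drop mm 11.78104760925168 final xy if z=36 [-35.9329  67.9311  36.    ]
R shift px [0.285  1.5891] px per 10mm up [ 0.075  -1.1368] drop mm 13.753152649384427 final xy if z=36 [-35.464  -69.3294  36.    ]
```

Run:
```python
from h import *
bot.move_to(w([-.13,.068,.15]),ori(40))
bot.move_l(w([-.035,.068,.07]),.2)
press([-.035,.068],.046,.030,30,step=.002,v=.04)
s=status.observe();print(s["tau"])
bot.move_l(w([-.035,.068,.085]),.15)
bot.move_l(w([-.15,.068,.20]),.25); print(st()[0])
```

```text
22.9417 [-35.0136  68.9884  38.4187] [ -2.1166 -15.1235  38.0238] 
 [(44.0, np.float64(44.5), np.float64(-0.3)), (42.0, np.float64(42.0), np.float64(-0.1)), (40.0, np.float64(40.4), np.float64(2.5)), (38.0, np.float64(39.8), np.float64(10.0)), (36.0, np.float64(39.4), np.float64(16.0)), (34.0, np.float64(39.0), np.float64(22.2)), (32.0, np.float64(38.7), np.float64(29.6)), (30.0, np.float64(38.4), np.float64(38.0))]
[-13.3479 -29.8635 -18.9569  -2.1438  -3.43     0.1198]
24.2583
```

Run:
```python
from h import *
bot.move_to([.54,.27,.41],ori(0)); 
bot.move_to([.54,.06,.40],ori(-20)); print(st()[0])
def tgt(th,off):
    n=25-np.degrees(th); lean=np.clip(n,-20,8); return lid(th,0,h=.018+off+.011*abs(np.sin(np.radians(lean-n)))),ori(lean)
q,o=tgt(1.25,.03); bot.move_l(w(q),.2,o); f0=st()[2]; print(st())
for th in[1.25,1.1,.95,.8,.65,.5,.35,.22,.13,.08]:
    q,o=tgt(th,0); bot.move_l(w(q),.12,o); t,e,f=st(); print(th,round(t,2),e,f-f0)
    if np.linalg.norm(f-f0)>15: break
snap("side","s3")
```

```text
26.1
(26.7667, array([ 88.698 ,   0.4796, 220.7063]), array([ 0.67  , -0.0692,  0.5817]))
1.25 27.17 [ 60.6227   0.2281 210.4348] [ 0.0453 -0.3125 -0.8787]
1.1 27.53 [ 35.0703  -0.1131 202.9291] [-0.3722  0.4353 -0.3256]
0.95 27.9 [ 11.2777  -0.1496 191.9777] [-0.4344  0.071  -0.7307]
0.8 28.27 [-10.5317  -0.1621 177.467 ] [ 0.0153 -0.7054 -0.188 ]
0.65 28.62 [-28.9238   0.058  161.5943] [-0.7242 -0.0522 -1.1759]
0.5 28.98 [-44.1316   0.1074 142.2574] [-0.5777  0.4307 -0.9828]
0.35 29.34 [-56.4904   0.1717 121.0461] [-0.7983  0.1773 -0.1689]
0.22 29.66 [-64.3243   0.069  102.0663] [-0.271   0.3027  0.1299]
0.13 29.93 [-68.5792  -0.1432  88.7185] [-0.1946  0.7576 -0.3933]
0.08 30.18 [-70.82    -0.2717  81.0029] [-0.6262  0.1814 -1.145 ]
```

View pics/s3.png

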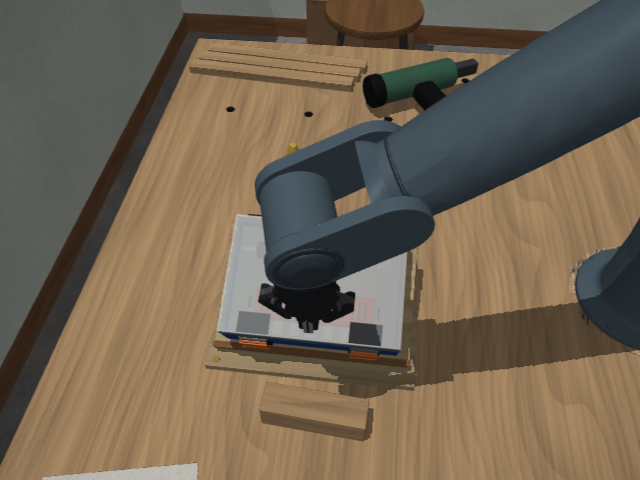

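The lid is lowered onto the catches, with its front edge at about (222,335) to (400,352) and the orange catches in view at (253,344) and (364,355). Pressing the two thumb places next.

Run:
```python
from h import *
for y in(.08,-.08):
    bot.move_l(w([-.073,y,.095]),.25)
    press([-.073,y],.083,.055,30,step=.002,v=.04)
    bot.move_l(w([-.073,y,.095]),.15)
snap("side","s4");print(st()[0])
```

```text
33.45 [-73.0826  81.675   70.2739] [ 2.6809 -9.2387 31.6228] 
 [(81.0, np.float64(81.2), np.float64(-1.2)), (79.0, np.float64(79.8), np.float64(1.4)), (77.0, np.float64(78.6), np.float64(4.6)), (75.0, np.float64(76.8), np.float64(4.5)), (73.0, np.float64(74.4), np.float64(3.5)), (71.0, np.float64(71.7), np.float64(4.1)), (69.0, np.float64(71.2), np.float64(11.0)), (67.0, np.float64(70.9), np.float64(17.8)), (65.0, np.float64(70.6), np.float64(23.8)), (63.0, np.float64(70.3), np.float64(31.6))]
37.3583 [-73.3064 -79.0193  68.922 ] [  5.473  -16.1171  33.8881] 
 [(81.0, np.float64(81.3), np.float64(0.4)), (79.0, np.float64(78.8), np.float64(-0.1)), (77.0, np.float64(76.9), np.float64(1.4)), (75.0, np.float64(74.7), np.float64(0.3)), (73.0, np.float64(72.6), np.float64(-1.4)), (71.0, np.float64(71.0), np.float64(-0.8)), (69.0, np.float64(70.3), np.float64(7.3)), (67.0, np.float64(69.7), np.float64(15.5)), (65.0, np.float64(69.3), np.float64(25.5)), (63.0, np.float64(68.9), np.float64(33.9))]
37.775
```

Run:
```python
from h import *
for y in(.08,-.08):
    bot.move_l(w([-.073,y,.085]),.25)
    press([-.073,y],.075,.055,30,step=.002,v=.04)
    bot.move_l(w([-.073,y,.085]),.15)
bot.move_l(w([-.13,-.08,.25]),.25)
bot.move_joints([0.97,0.2,1.5,-.2,1.339,0.3]); print(st()[0])
d=snap("side","s5");t=snap("top","t5")
a=cv2.resize(d["pixels"][205:395,200:430],None,fx=3.4,fy=3.1,interpolation=cv2.INTER_CUBIC); cv2.imwrite("pics/s5c.png",a)
cv2.imwrite("pics/t5c.png",cv2.resize(t["pixels"][85:345,140:460],None,fx=2.3,fy=2.3,interpolation=cv2.INTER_CUBIC))
```

```text
40.5667 [-73.0597  80.9002  68.9662] [  5.6253 -16.7203  33.5325] 
 [(73.0, np.float64(73.2), np.float64(-0.2)), (71.0, np.float64(71.0), np.float64(-0.0)), (69.0, np.float64(70.4), np.float64(6.2)), (67.0, np.float64(70.0), np.float64(12.9)), (65.0, np.float64(69.6), np.float64(18.6)), (63.0, np.float64(69.3), np.float64(25.5)), (61.0, np.float64(69.0), np.float64(33.5))]
43.4167 [-73.3469 -79.1351  68.9308] [  4.3469 -16.8184  33.9733] 
 [(73.0, np.float64(73.0), np.float64(0.1)), (71.0, np.float64(71.1), np.float64(-0.6)), (69.0, np.float64(70.3), np.float64(7.4)), (67.0, np.float64(69.8), np.float64(14.9)), (65.0, np.float64(69.3), np.float64(24.7)), (63.0, np.float64(68.9), np.float64(34.0))]
45.75
```

View pics/s5c.png

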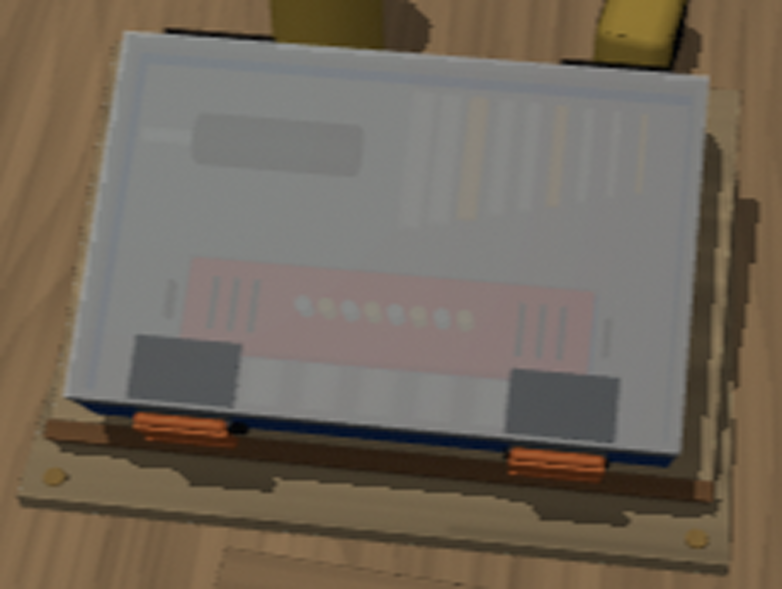

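View pics/t5c.png

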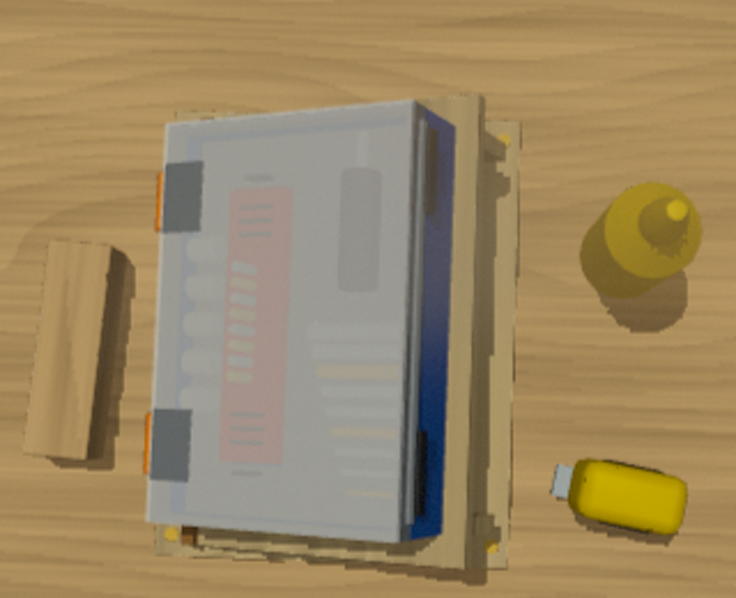

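Both views show the lid shut and level. Both thumb places bottomed at the same depth (about 69.0 mm TCP at 34 N, which is 66 mm plus the tilted tip's ~3 mm). The catches are at crop positions (185,427) and (557,462), and the offcut, glue and tape are where they were. Handing in.

```bash
python3 -c "
from station import bot
print(bot.close_job())"
```

```text
the job is handed in; nothing more can be done
None
```

The bit bar is pushed home at both ends, the lid is pressed down flush over both catches, and the glue bottle, offcut and tape measure were not moved; the job was handed in at about 46 s of the 69 s allowed, with no verdict returned.

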